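# Re-set a tilting vial rack to 30 degrees and bolt it

### The arm

A 6-joint arm with a two-finger parallel gripper is mounted at the origin on a cart in front of the work surface, level with it; the furniture and walls round the work are solid. World frame = base frame: x ahead of the robot, y to its left, z up, the work surface at z = 0. Lengths are in mm, angles in rad, forces in N, time in s.
With the tool pointing down it reaches from about 375 to 975 mm from the base axis. Payload 3.8 kg.
Tool frame: the origin (TCP) lies on the centre line of the jaws, within the pads' length; the fingertips stand 8 mm ahead of it and the grasp point (between the pads) lies 11 mm behind it; x points along the fingers, y is the direction in which the jaws open and shut, and the axes are right-handed (so a half turn about x gives the same grasp; the last joint's range is limited). The gripper opens to 88 mm and grips with 3 to 60 N. Pads are 18 mm wide; open, the fingers measure 123 mm over their backs; the gripper's body (75 mm by 187 mm) begins 45 mm behind the grasp point.
Start: joints at [1.27, 0.264, 1.604, -0, 1.274, -0.037], TCP at [176.005, 651.644, 246.706] pointing down, gripper open.
Joint ranges: [-2.63, 2.63], [-0.94, 2.18], [0.31, 2.57], [-1.31, 4.45], [0, 2.66], [-2.55, 2.55]. Speed limits (rad/s): [2.57, 2.57, 3.14, 3.14, 3.14, 3.14].

### API

Orientations are given as a 3x3 rotation matrix whose columns are the frame's x, y, z axes.
In Python, from station import ctrl, gripper_to, eyes, close_job gives the robot as it stands. Calls block until the motion is done:
- ctrl.move_ptp(position, orientation): joint-space move of the TCP to a pose.
- ctrl.line_to(position, orientation=None, feed=150, threshold=None): straight line of the TCP; orientation=None keeps the orientation; feed is the mean speed in mm/s. With threshold (N) it stops when the force on the tool has changed by that much, and returns True; else False.
- ctrl.move_j(angles): joint-space move.
- gripper_to(opening): finger opening in mm; the grip force is fixed at half the most; returns when the fingers have stopped.
- ctrl.hold(seconds).
- ctrl.inverse_kinematics(position, orientation): joint angles nearest the present ones, or None.
- ctrl.state(): the state.
- eyes.read_camera(name): name is "scene" or "top" or "wrist"; returns a dict with "pixels" (400x640x3 uint8, blue, green, red), "fovy" (degrees; the focal length in pixels is half the picture's height over the tangent of half this angle, whatever the lens; pixels are square), "cx", "cy" (the principal point, pixels), "D" ([k1, k2, p1, p2, k3] as OpenCV has them; the pictures are not rectified), "R" (3x3) and "t" (3): a world point X has camera coordinates R X + t; the wrist camera has in their place "tool_from_camera" (4x4, takes a point from camera to tool coordinates, whose origin is the TCP and whose axes are the tool frame's). Camera axes: x right, y down, z forward; pixel columns grow to the right and rows downward; lengths in mm; the calibration is good to about 2 mm. A picture is of the moment at which its call begins: read the wrist's pose just before it. There is no depth.
A pose or a line that the arm cannot do raises ctrl.MotionError and nothing moves.
- close_job(): hands the job in, once; it reports no verdict.
The state is a dict: "t": time; "q": joint angles; "joint_vel": joint speeds; "joint_torque": joint torques, N m; "tcp_pos": TCP position; "ee_rot": TCP orientation; "ft_force": force on the tool from outside, world axes, zero at the start; "torque": the same for the moment, N m; "width": finger opening in mm.
Only numpy, scipy, OpenCV 4.12 (cv2) and the standard library are available. Lean on these libraries where they do the work, as an engineer would, in place of code of your own. Each camera call takes 0.05 s, during which the arm holds its last target.

### The job

The tilting vial rack is bolted level: tip it forward, towards the robot, to its 30 degree hole (the third of the four in its index quadrant) and lock it there, the spring bolt fully home in that hole and its handle laid down in the inner notch. The handle has to be lifted clear of its notch before the bolt can be drawn; the outer notch keeps it drawn while the rack swings past the 15 degree hole, and let go after that the bolt drops into the next hole as the rack is eased on by its push bars. Do not force the rack against its bolt or its stop, and leave the beaker, the Petri dish and the loose vial beside it where they stand.

Things in the scene. Friction and masses are not known exactly. Their poses are not given: they have to be found in the camera images.
- tilt_stand: Fixed stand: grey base plate 172 x 256 mm, two aluminium cheeks that carry the rack's trunnions. Origin on the worktop under the middle of the trunnion axis, which lies 88 mm above it along y; x away from the robot at yaw 0, z up. On its right (-y) side a pedestal carries the spring bolt: bolt axis parallel to y, at x -70, z 88 mm, in two bearing blocks at y -75 to -89 and -146 to -160 mm, tops z 99 mm.
- inner_notch (a point): Mouth of the inner notch (handle's place with the bolt home): at x -83, y -108, z 108 mm in the stand's frame, on the top edge of the upright steel gate plate, 6 mm thick, 56 mm long along y, in front (-x) of the bolt. Notches are 11 mm wide, open at the top; the 9 mm tooth between them stops a lowered handle from sliding.
- outer_notch (a point): Mouth of the outer notch (rest place that keeps the bolt drawn out): on the same edge, at x -83, y -128, z 108 mm in the stand's frame.
- rack (a joint): Tilt of the rack, rad: 0 level, growing as its front (-x) goes down and the vials lean to the robot; stops at -0.03 and 0.87. The 12 mm holes of its steel index quadrant (right side of the rack, 70 mm radius) face the 9 mm bolt at 0, 0.262, 0.524 and 0.785 rad (0, 15, 30, 45 degrees); bolted, it has 0.02 rad of play either way. Stiff trunnions (0.3 N m, about 5 N at a bar): it stays where it is left.
- bolt (a joint): Travel of the spring bolt, m: 0 home (nose right through the quadrant), growing as it is drawn out to the stand's -y; stop at 0.023. Its spring pushes it home with 3 N at 0, 6 N at 0.02. Above 0.011 the round nose is clear of the quadrant; let go against the quadrant between two holes it rests at about 0.010; with the handle down in the outer notch, at about 0.0185.
- handle (a joint): Turn of the bolt's handle about the bolt axis, rad: 0 down in a notch (it then points to -x of the stand and 40 degrees up from level), growing as it is lifted; upright at 0.87, stop at 1.15. Above about 0.62 it is clear of the notches and the bolt can slide. Light friction keeps it where it is put.
- handle_knob (a point): Centre of the black knob on the end of the bolt's handle (an 8 mm steel rod): a short cylinder 22 mm in diameter, 18 mm long, its axis parallel to the bolt, its centre 50 mm from the bolt axis. It moves along y with the bolt and circles the bolt axis as the handle turns.
- front_bar (a point): Middle of the rack's front push bar, steel, 10 mm in diameter, 117 mm long, parallel to the trunnion axis; at tilt 0 it lies 62 mm to -x of that axis and 15 mm above it. Pressing it down tips the rack forward (tilt grows).
- rear_bar (a point): Middle of the like bar at the back, at tilt 0 62 mm to +x of the trunnion axis and 15 mm above it. Pressing it down tips the rack back (tilt shrinks). Between the bars are five vials fixed in the rack, yellow caps, tops about 19 mm above the trunnion axis at tilt 0.
- beaker: Bystander: clear beaker, 59 mm wide, 70 mm tall, front right; origin under its middle.
- petri_dish: Bystander: flat round Petri dish, 90 mm wide, 15 mm high, left of the stand; origin under its middle.
- spare_vial: Bystander: vial with yellow cap, 27 mm wide, 56 mm tall, front left; origin under its middle.

How it is judged:
By the outcome, as a careful person would: the job done as asked, in the order asked, and still so for the second after the job is handed in, with the robot touching nothing.
It also fails if it takes over 54 s, if anything falls off the work surface, if the arm or the gripper's body presses on something with over 40 N, if the wrist force passes 120 N, or if a joint passes its speed limit or range.

## Working session

There is one attempt and no reset: what is moved stays moved. The work goes in short steps, each a Python script; the robot and the scene stay as the last script left them, time stands still between calls to the robot, and variables do not carry over. Pictures are saved under pics/ and viewed, and the job is handed in when it is done.

```bash
ls; mkdir -p pics; python3 - <<'E'
from station import ctrl, gripper_to, eyes
import cv2, numpy as np
for n in ["scene","top","wrist"]:
    r=eyes.read_camera(n); cv2.imwrite(f"pics/a_{n}.png",r["pixels"])
    print(n,r["fovy"],r["cx"],r["cy"],r["D"],r.get("R"),r.get("t"),r.get("tool_from_camera"))
s=ctrl.state(); print(s["t"],s["ee_rot"],s["width"])
E
```

```text
pics
scene 55.33880289369309 323.26182981319033 194.4452430116081 [0.00626585 0.         0.         0.         0.        ] [[ 0.40843393 -0.91274761  0.00857486]
 [-0.57754274 -0.26568913 -0.77191558]
 [ 0.70684235  0.31032416 -0.63566721]] [-202.41213747  400.71215728  712.86979955] None
top 42.81616776391109 312.65784149640734 208.59484384764326 [-0.03435573  0.          0.          0.          0.        ] [[ 0.00959496 -0.99994644  0.00388038]
 [-0.97882788 -0.01018563 -0.20443149]
 [ 0.20446007 -0.00183671 -0.97887318]] [  20.89857965  524.87029405 1383.735888  ] None
wrist 62.0151088421932 320.1859973456899 196.78577404950258 [-0.01129387  0.          0.          0.          0.        ] None None [[-9.24192961e-05 -3.03136889e-01  9.52947017e-01 -1.37498605e+02]
 [ 9.99999960e-01  2.26980685e-04  1.69186228e-04 -4.50497077e-02]
 [-2.67587153e-04  9.52946995e-01  3.03136856e-01 -7.75878781e+01]
 [ 0.00000000e+00  0.00000000e+00  0.00000000e+00  1.00000000e+00]]
0.15 [[-4.85854693e-04  2.60676515e-01  9.65426081e-01]
 [-1.63440023e-03  9.65424699e-01 -2.60676965e-01]
 [-9.99998546e-01 -1.70454374e-03 -4.30063641e-05]] 87.92860033881372
```

View pics/a_scene.png

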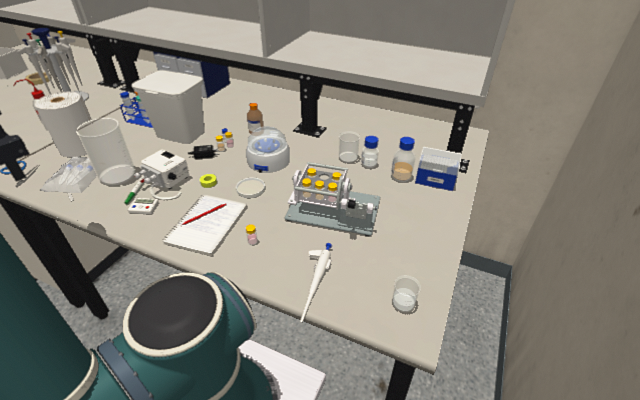

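View pics/a_top.png

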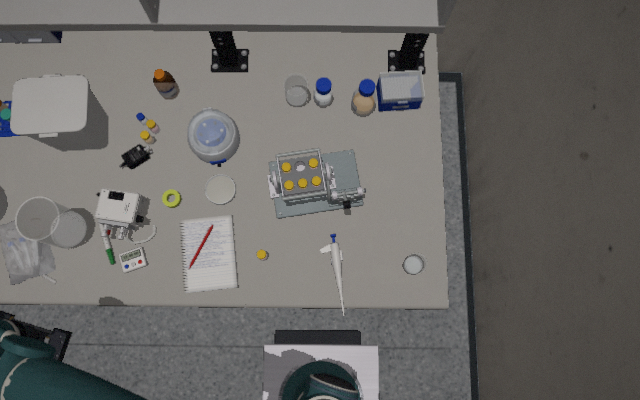

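The scene view shows the stand near (335,200) and the top view shows it near (315,182). The beaker is at (413,264), the vial at (262,255) and the dish at (220,190) in the top view. I'll enlarge these next.

```bash
python3 - <<'E'
import cv2
a=cv2.imread("pics/a_top.png")[140:225,255:375]; cv2.imwrite("pics/b_top.png",cv2.resize(a,None,fx=6.5,fy=6.5,interpolation=cv2.INTER_CUBIC))
a=cv2.imread("pics/a_scene.png")[155:240,275:390]; cv2.imwrite("pics/b_scene.png",cv2.resize(a,None,fx=6.5,fy=6.5,interpolation=cv2.INTER_CUBIC))
E
```

```text
(no output)
```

View pics/b_top.png

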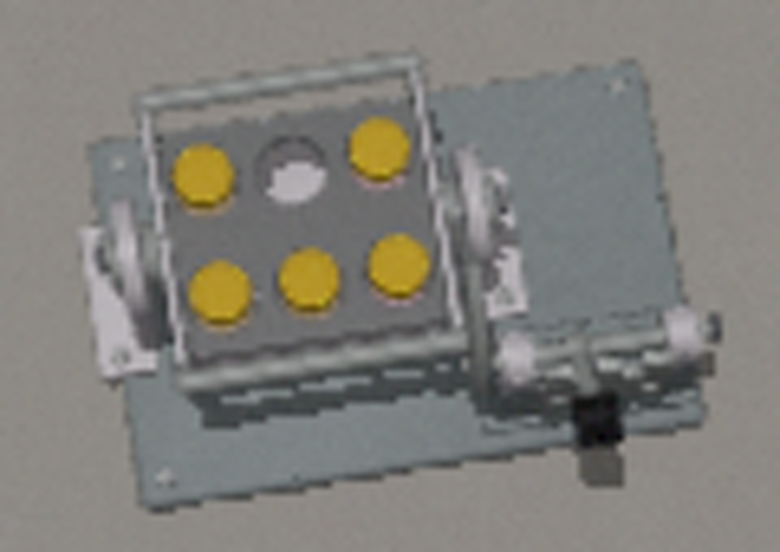

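View pics/b_scene.png

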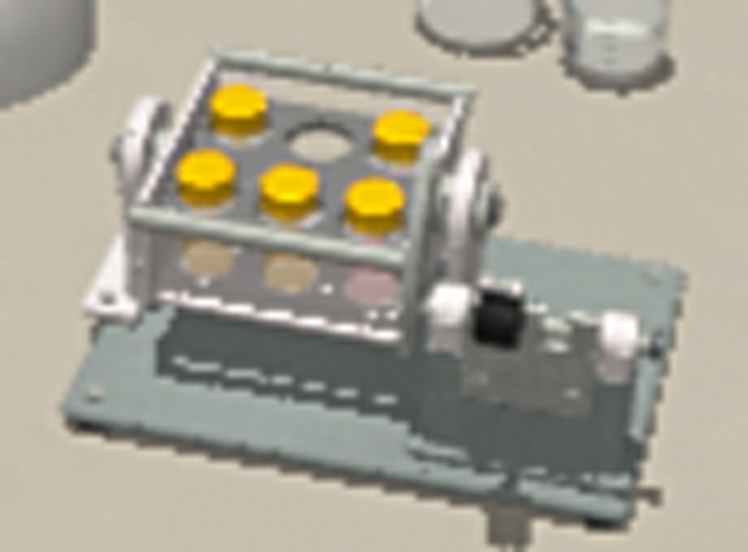

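In the top crop the bar ends are at (183,382), (465,342), (140,100) and (420,62), and the knob is at (597,418). In the scene crop the bar ends are at (135,212), (415,258), (215,55) and (472,93), and the knob is at (498,318). I'll fit the stand's pose to these.

```bash
cat > h.py <<'E'
import numpy as np, cv2
from scipy.optimize import least_squares
CAM={}
CAM["scene"]=dict(fovy=55.33880289369309,c=(323.26182981319033,194.4452430116081),D=[0.00626585,0,0,0,0.],R=np.array([[0.40843393,-0.91274761,0.00857486],[-0.57754274,-0.26568913,-0.77191558],[0.70684235,0.31032416,-0.63566721]]),t=np.array([-202.41213747,400.71215728,712.86979955]))
CAM["top"]=dict(fovy=42.81616776391109,c=(312.65784149640734,208.59484384764326),D=[-0.03435573,0,0,0,0.],R=np.array([[0.00959496,-0.99994644,0.00388038],[-0.97882788,-0.01018563,-0.20443149],[0.20446007,-0.00183671,-0.97887318]]),t=np.array([20.89857965,524.87029405,1383.735888]))
def proj(c,X):
    X=np.atleast_2d(X).astype(float); f=200/np.tan(np.radians(c["fovy"]/2))
    K=np.array([[f,0,c["c"][0]],[0,f,c["c"][1]],[0,0,1]])
    p,_=cv2.projectPoints(X,cv2.Rodrigues(c["R"])[0],np.array(c["t"]).reshape(3,1),K,np.array(c["D"]))
    return p.reshape(-1,2)
def ray_at_z(c,uv,z):
    f=200/np.tan(np.radians(c["fovy"]/2)); K=np.array([[f,0,c["c"][0]],[0,f,c["c"][1]],[0,0,1]])
    n=cv2.undistortPoints(np.array([[uv]],float),K,np.array(c["D"]))[0,0]
    d=c["R"].T@np.array([n[0],n[1],1]); o=-c["R"].T@c["t"]
    return o+d*(z-o[2])/d[2]
def stand2w(p,P):
    x,y,a=p; P=np.atleast_2d(P).astype(float); c,s=np.cos(a),np.sin(a)
    return np.c_[x+c*P[:,0]-s*P[:,1],y+s*P[:,0]+c*P[:,1],P[:,2]]
def wristcam(r,s):
    T=np.array(r["tool_from_camera"]); Rt=np.array(s["ee_rot"]); 
    Rwc=Rt@T[:3,:3]; o=Rt@T[:3,3]+np.array(s["tcp_pos"])
    return dict(fovy=r["fovy"],c=(r["cx"],r["cy"]),D=np.array(r["D"],float),R=Rwc.T,t=-Rwc.T@o)
M=np.array([[-62,58.5,103],[-62,-58.5,103],[62,58.5,103],[62,-58.5,103],[-108.3,-108,120.1]])
E
python3 - <<'E'
from h import *
cr=lambda L,o:(np.array(L)+.5)/6.5-.5+o
pt=cr([(183,382),(465,342),(140,100),(420,62),(597,418)],(255,140))
ps=cr([(135,212),(415,258),(215,55),(472,93),(498,318)],(275,155))
f=lambda p:np.r_[(proj(CAM["top"],stand2w(p,M))-pt).ravel(),(proj(CAM["scene"],stand2w(p,M))-ps).ravel()]
r=least_squares(f,[550,0,0.1]);print(r.x,r.fun.reshape(-1,2).round(1))
for n,sl in(("top",slice(0,10)),("scene",slice(10,20))):
    q=least_squares(lambda p:f(p)[sl],r.x);print(n,q.x,np.abs(q.fun).max())
p=r.x
plate=cr([(90,140),(635,62),(705,420),(147,508)],(255,140))
for u in plate:
    w=ray_at_z(CAM["top"],u,10)[:2]-p[:2];c,s=np.cos(p[2]),np.sin(p[2]);print((c*w[0]+s*w[1]).round(1),(-s*w[0]+c*w[1]).round(1))
for n,u,z in(("beaker",(413,264),0),("dish",(220,190),15),("vial",(262,255),56)):print(n,ray_at_z(CAM["top"],u,z))
print(stand2w(p,M))
E
```

```text
[6.13339308e+02 5.84395424e+01 1.64388163e-01] [[ 0.8 -0.1]
 [-0.3 -0.4]
 [ 1.1  0.3]
 [-0.4  0. ]
 [ 0.5  0.2]
 [ 0.4 -0. ]
 [-1.8 -0.1]
 [ 0.7 -0.4]
 [-1.1 -0.3]
 [ 0.2 -0.3]]
top [6.13415272e+02 5.93276198e+01 1.62095726e-01] 0.8270769056725271
scene [6.12672747e+02 5.72834161e+01 1.66914366e-01] 1.426458914756381
78.5 88.5
77.3 -163.6
-93.3 -166.1
-94.7 86.7
beaker [ 376.54670278 -263.42339599    0.        ]
dish [585.48394816 297.22436465  15.        ]
vial [391.80983831 164.86378831  56.        ]
[[542.60169725 106.00466048 103.        ]
 [561.74860374  -9.41802348 103.        ]
 [664.93001188 126.29710837 103.        ]
 [684.07691836  10.87442441 103.        ]
 [524.17340377 -65.82763567 120.1       ]]
```

The fit is good to about 1 px, and the plate comes out 172 x 253 mm as expected. Next I'll take a close-up with the wrist camera.

```bash
cat >> h.py <<'E'
def Rdown(a): 
    return np.array([[0,-np.sin(a),np.cos(a)],[0,np.cos(a),np.sin(a)],[-1,0,0.]])
E
python3 - <<'E'
from h import *
from station import ctrl, eyes
import pickle
p=[613.3,58.4,0.1644]
ctrl.move_ptp(stand2w(p,[-90,-60,250])[0],Rdown(p[2]))
s=ctrl.state(); r=eyes.read_camera("wrist"); pickle.dump((r,s),open("w1.pkl","wb"))
print(s["t"],s["tcp_pos"],s["q"])
c=wristcam(r,s); print(proj(c,stand2w(p,M)).round(1))
cv2.imwrite("pics/c_w.png",r["pixels"])
a=r["pixels"]; cv2.imwrite("pics/c_w2.png",cv2.resize(a[60:340,200:520],None,fx=2.1,fy=2.1,interpolation=cv2.INTER_CUBIC))
E
```

```text
2.825 [534.46656343 -14.92201197 250.0271454 ] [-7.46364328e-02 -4.42593390e-03  1.89905577e+00  2.32332918e-04
  1.24686507e+00 -1.81069596e+00]
[[449.8 212.5]
 [321.6 212.4]
 [435.2 325.8]
 [321.3 325.9]
 [261.5 166.6]]
```

View pics/c_w.png

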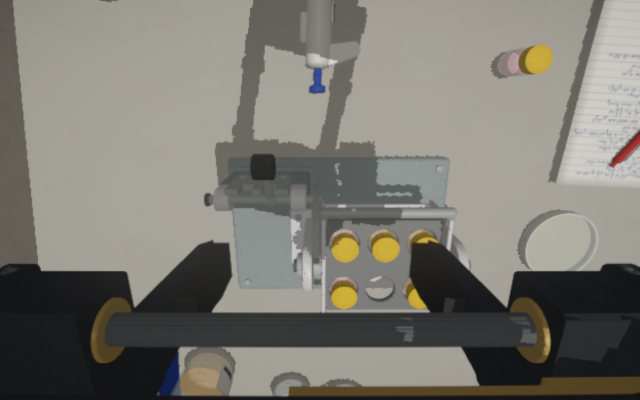

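```bash
python3 - <<'E'
from h import *
a=cv2.imread("pics/c_w.png")[140:260,195:475]; cv2.imwrite("pics/c_w3.png",cv2.resize(a,None,fx=2.8,fy=2.8,interpolation=cv2.INTER_CUBIC))
E
```

```text
(no output)
```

View pics/c_w3.png

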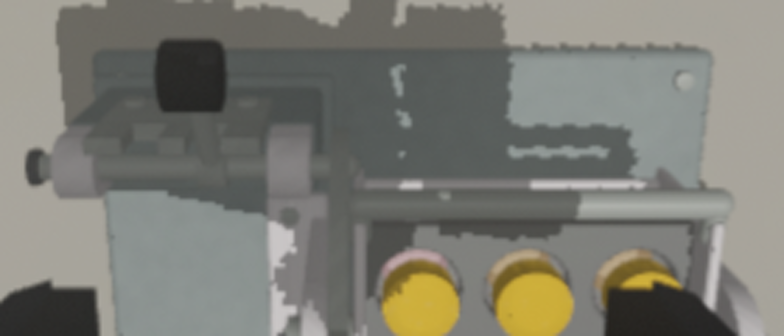

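The knob is at px (263.0,167.2) against the predicted (261.5,166.6), so I'll shift the stand about +1.2 mm in y. The bar row agrees. Next I'll grasp the knob by its end faces.

```bash
cat >> h.py <<'E'
P=[613.6,59.5,0.1644]
def S(x,y,z): return stand2w(P,[x,y,z])[0]
def knob(th,y=-108,dz=-6,r=50):
    a=np.radians(40)+th
    return S(-70-r*np.cos(a),y,88+r*np.sin(a)+dz)
def toS(v):
    c,s=np.cos(P[2]),np.sin(P[2]); return np.round([c*v[0]+s*v[1],-s*v[0]+c*v[1],v[2]],2)
def rep(ctrl,tag=""):
    s=ctrl.state(); print(tag,"t",round(s["t"],2),"F(stand)",toS(s["ft_force"]),"w",round(s["width"],2),"tcpS",toS(np.array(s["tcp_pos"])-[P[0],P[1],0]))
    return s
E
python3 - <<'E'
from h import *
from station import ctrl, gripper_to, eyes
R=Rdown(P[2])
gripper_to(42)
k=knob(0); ctrl.move_ptp(k+[0,0,70],R); rep(ctrl,"above")
print(ctrl.line_to(k,R,feed=80,threshold=8)); rep(ctrl,"down")
s=ctrl.state(); r=eyes.read_camera("wrist"); cv2.imwrite("pics/d_w.png",r["pixels"])
r=eyes.read_camera("scene"); cv2.imwrite("pics/d_s.png",cv2.resize(r["pixels"][130:260,260:420],None,fx=4.5,fy=4.5,interpolation=cv2.INTER_CUBIC))
E
```

```text
above t 4.11 F(stand) [ 0.02  0.43 -0.31] w 42.1 tcpS [-108.85 -107.88  183.69]
False
down t 5.13 F(stand) [0.39 0.   0.11] w 42.34 tcpS [-107.85 -108.21  114.59]
```

View pics/d_w.png

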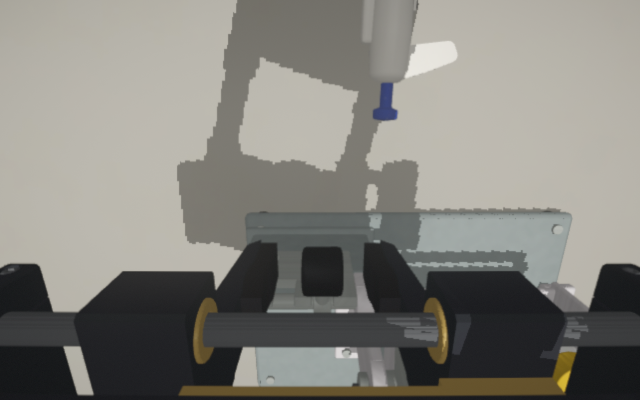

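View pics/d_s.png

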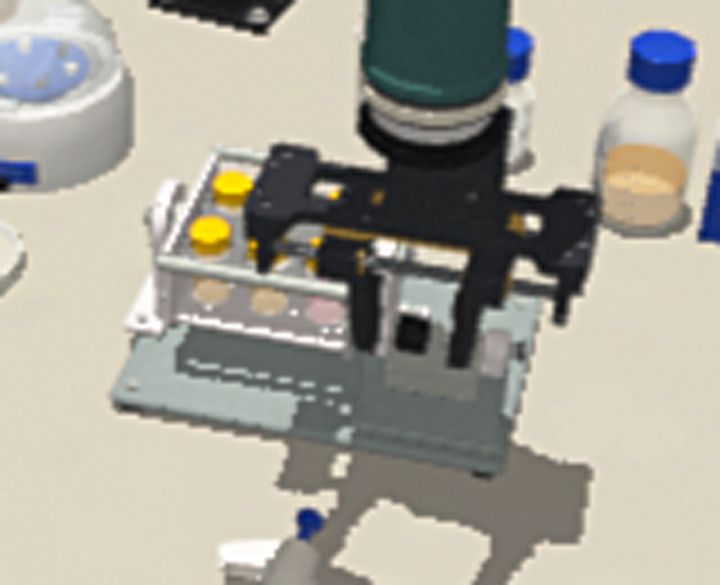

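The knob at px (322,272) lies midway between the finger faces (277 and 365). I'll close on it and lift along the arc.

```bash
python3 - <<'E'
from h import *
from station import ctrl, gripper_to, eyes
R=Rdown(P[2])
gripper_to(16); rep(ctrl,"grip")
for th in np.linspace(0.1,0.8,6):
    ctrl.line_to(knob(th),R,feed=45); rep(ctrl,f"th{th:.2f}")
r=eyes.read_camera("scene"); cv2.imwrite("pics/e_s.png",cv2.resize(r["pixels"][130:260,260:420],None,fx=4.5,fy=4.5,interpolation=cv2.INTER_CUBIC))
E
```

```text
grip t 5.72 F(stand) [-0.51  2.76  2.06] w 17.86 tcpS [-108.21 -107.59  114.35]
th0.10 t 5.97 F(stand) [-2.22  3.41 -1.69] w 17.52 tcpS [-106.2  -107.52  116.81]
th0.24 t 6.28 F(stand) [-5.03  2.   -3.59] w 17.65 tcpS [-100.54 -107.53  121.8 ]
th0.38 t 6.59 F(stand) [-4.23  1.79 -3.28] w 17.46 tcpS [ -94.34 -107.57  125.78]
th0.52 t 6.9 F(stand) [-4.08  2.27 -2.89] w 17.58 tcpS [ -87.82 -107.55  128.79]
th0.66 t 7.21 F(stand) [-3.63  2.57 -1.94] w 17.66 tcpS [ -81.04 -107.55  130.88]
th0.80 t 7.52 F(stand) [-3.93  2.97 -1.52] w 17.91 tcpS [ -73.94 -107.56  132.  ]
```

View pics/e_s.png

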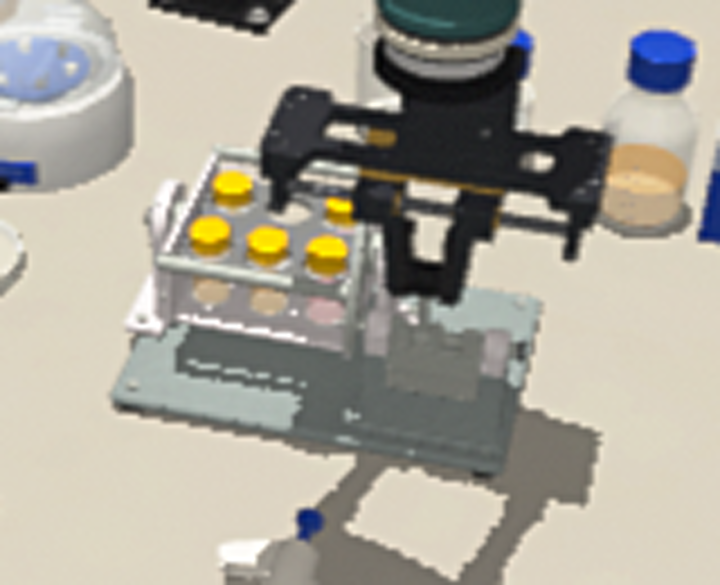

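The handle is upright and held, and the forces are small. I'll draw the bolt 20 mm and lower the handle into the outer notch.

```bash
python3 - <<'E'
from h import *
from station import ctrl, gripper_to, eyes
R=Rdown(P[2])
print(ctrl.line_to(knob(0.8,-128),R,feed=40,threshold=25)); s=rep(ctrl,"drawn")
if abs(toS(s["ft_force"])[1])<20:
  for th in np.linspace(0.66,0.0,6):
    hit=ctrl.line_to(knob(th,-128),R,feed=45,threshold=15); rep(ctrl,f"th{th:.2f} {hit}")
    if hit: break
r=eyes.read_camera("scene"); cv2.imwrite("pics/f_s.png",cv2.resize(r["pixels"][130:260,260:420],None,fx=4.5,fy=4.5,interpolation=cv2.INTER_CUBIC))
E
```

```text
False
drawn t 8.22 F(stand) [-5.07  4.88 -1.27] w 17.74 tcpS [ -73.98 -126.96  131.98]
th0.66 False t 8.53 F(stand) [ 3.85  6.05 -5.82] w 17.99 tcpS [ -77.66 -127.07  131.68]
th0.53 False t 8.82 F(stand) [ 6.08  5.88 -5.27] w 18.05 tcpS [ -82.7  -127.36  130.76]
th0.40 False t 9.12 F(stand) [ 5.48  5.02 -0.91] w 17.71 tcpS [ -88.   -127.65  129.03]
th0.26 False t 9.43 F(stand) [3.89 5.47 1.55] w 17.91 tcpS [ -93.45 -127.93  126.31]
th0.13 False t 9.72 F(stand) [2.07 6.2  4.39] w 17.73 tcpS [ -98.7  -128.11  122.63]
th0.00 False t 10.03 F(stand) [1.84 5.07 5.76] w 17.62 tcpS [-103.73 -128.12  117.81]
```

View pics/f_s.png

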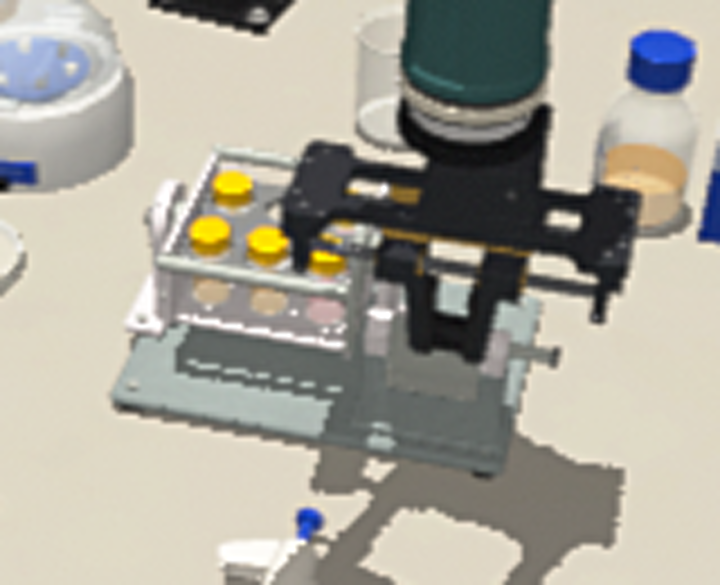

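The bolt is drawn, with its tail sticking out at crop (555,355). The arm is lagging its target, so I'll let it settle and then check.

```bash
python3 - <<'E'
from h import *
from station import ctrl, gripper_to, eyes
R=Rdown(P[2])
ctrl.hold(0.25); rep(ctrl,"settle")
ctrl.line_to(knob(-0.04,-127.5),R,feed=45,threshold=12);ctrl.hold(0.2); rep(ctrl,"settle")
gripper_to(34); rep(ctrl,"open")
ctrl.line_to(knob(0,-128)+[0,0,75],R,feed=150); rep(ctrl,"up")
s=ctrl.state(); r=eyes.read_camera("wrist"); cv2.imwrite("pics/g_w.png",cv2.resize(r["pixels"][120:320,180:500],None,fx=2.5,fy=2.5))
c=wristcam(r,s)
for y in(-126.5,-108,-128): print(proj(c,S(-108.3,y,120.1)))
E
```

```text
settle t 10.32 F(stand) [0.91 5.38 6.02] w 17.75 tcpS [-103.69 -128.16  117.82]
settle t 10.78 F(stand) [1.23 5.26 6.35] w 17.89 tcpS [-104.89 -127.71  116.46]
open t 11.21 F(stand) [-0.17  1.03  0.89] w 33.7 tcpS [-109.12 -127.9   112.88]
up t 11.87 F(stand) [0.35 0.01 0.01] w 33.8 tcpS [-108.71 -127.9   188.61]
[[322.93936284 214.96903095]]
[[350.91674074 214.96986575]]
[[320.67065915 214.96883595]]
```

View pics/g_w.png

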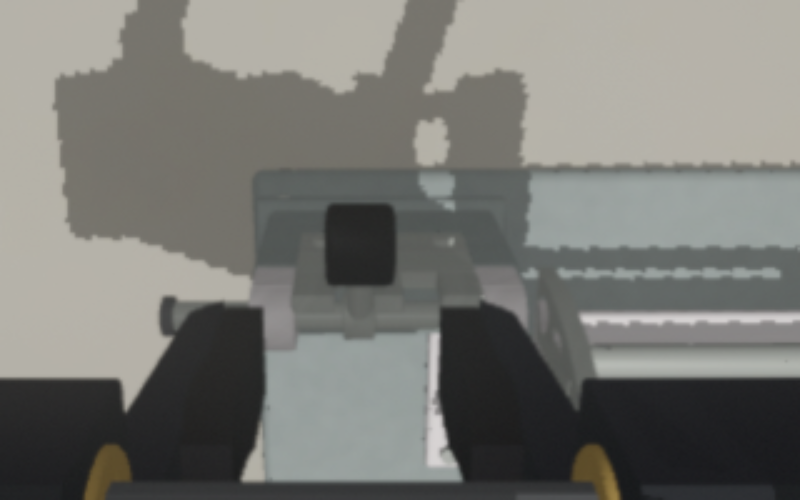

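The knob is at px (324,217.6), staying at y about -126.5 after release, so the bolt is held drawn. I'll tip the rack past the 15° hole to about 0.38 rad, pushing the front bar on its left half.

```bash
cat >> h.py <<'E'
def barz(th): return 88-62*np.sin(th)+15*np.cos(th)+5+8   # TCP z with tips on bar
def tilt_of(z):
    from scipy.optimize import brentq
    return brentq(lambda t:barz(t)-z,-0.1,0.9)
E
python3 - <<'E'
from h import *
from station import ctrl, gripper_to, eyes
R=Rdown(P[2])
ctrl.move_ptp(S(-66,30,190),R); gripper_to(0)
ctrl.line_to(S(-66,30,124),R,feed=150); rep(ctrl,"pre")
print(ctrl.line_to(S(-66,30,106),R,feed=40,threshold=3)); s=rep(ctrl,"touch")
z=s["tcp_pos"][2]
for i in range(20):
    z-=3
    ctrl.line_to(S(-66,30,z),R,feed=40)
    s=ctrl.state(); zz=s["tcp_pos"][2]; F=s["ft_force"][2]
    print(round(z,1),round(zz,1),"tilt",round(tilt_of(zz),3),"Fz",round(F,1))
    if F>12 or tilt_of(zz)>0.375: break
r=eyes.read_camera("scene"); cv2.imwrite("pics/i_s.png",cv2.resize(r["pixels"][130:260,260:420],None,fx=4.5,fy=4.5,interpolation=cv2.INTER_CUBIC))
rep(ctrl)
E
```

```text
pre t 13.82 F(stand) [-0.21 -0.25 -1.12] w 0.38 tcpS [-65.8   30.06 124.19]
True
touch t 14.18 F(stand) [0.01 0.96 0.2 ] w 0.45 tcpS [-65.3   29.93 113.63]
110.6 110.8 tilt 0.083 Fz 1.7
107.6 107.7 tilt 0.133 Fz 2.8
104.6 104.5 tilt 0.182 Fz 2.2
101.6 101.4 tilt 0.23 Fz 3.2
98.6 98.5 tilt 0.277 Fz 2.1
95.6 95.6 tilt 0.323 Fz 1.1
92.6 92.6 tilt 0.369 Fz 2.4
89.6 89.8 tilt 0.415 Fz 2.6
 t 16.23 F(stand) [ 0.36 -1.52  2.35] w 0.56 tcpS [-65.52  30.01  89.73]
```

View pics/i_s.png

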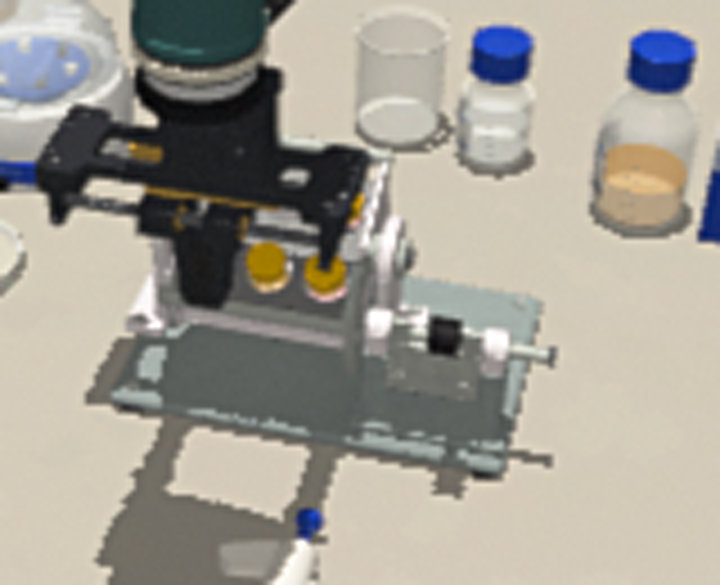

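The rack is at about 0.41 rad, pushed with only 2–3 N, and the bolt is still drawn. I'll lift the handle and let the bolt rest on the quadrant.

```bash
python3 - <<'E'
from h import *
from station import ctrl, gripper_to, eyes
R=Rdown(P[2])
ctrl.line_to(S(-66,30,190),R,feed=200)
gripper_to(36)
y=-126.6
ctrl.move_ptp(knob(0.03,y)+[0,0,65],R)
print(ctrl.line_to(knob(0.03,y),R,feed=100,threshold=8)); rep(ctrl,"at knob")
gripper_to(16); rep(ctrl,"grip")
for th in np.linspace(0.1,0.82,6):
    ctrl.line_to(knob(th,y-0.7),R,feed=55)
ctrl.hold(.1);rep(ctrl,"up")
for yy in (-124,-121,-119.5,-118.5):
    ctrl.line_to(knob(0.82,yy),R,feed=30); rep(ctrl,yy)
r=eyes.read_camera("scene"); cv2.imwrite("pics/j_s.png",cv2.resize(r["pixels"][130:260,260:420],None,fx=4.5,fy=4.5,interpolation=cv2.INTER_CUBIC))
E
```

```text
False
at knob t 19.04 F(stand) [-0.64 -0.64  0.76] w 35.96 tcpS [-106.8  -126.52  115.66]
grip t 19.45 F(stand) [0.03 5.57 4.16] w 17.83 tcpS [-106.95 -126.    115.9 ]
up t 21.22 F(stand) [-4.62  5.33  1.66] w 17.57 tcpS [ -75.   -125.93  130.86]
-124 t 21.48 F(stand) [-4.79  4.79  2.17] w 17.68 tcpS [ -75.06 -122.6   130.83]
-121 t 21.73 F(stand) [-5.3   4.94  0.67] w 17.36 tcpS [ -75.04 -119.75  130.85]
-119.5 t 21.98 F(stand) [-4.91  4.76  0.98] w 17.58 tcpS [ -75.08 -118.38  130.83]
-118.5 t 22.23 F(stand) [-5.62  3.92  1.43] w 17.47 tcpS [ -75.05 -117.49  130.85]
```

View pics/j_s.png

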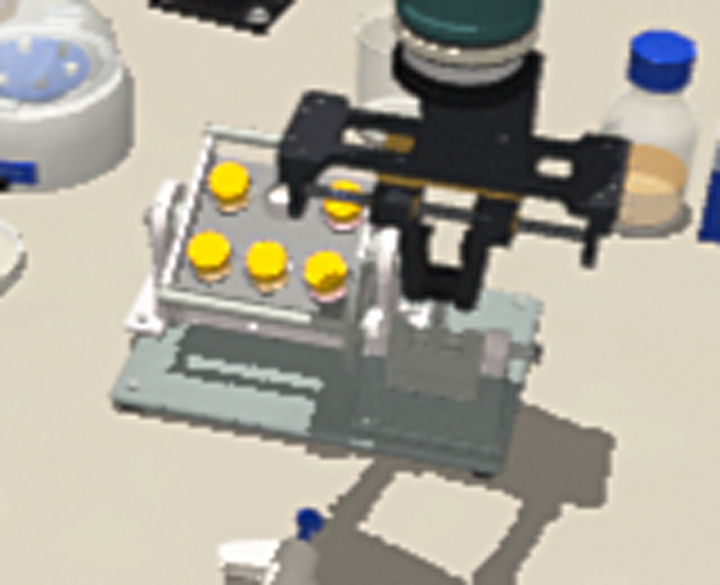

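```bash
python3 - <<'E'
from h import *
from station import ctrl, gripper_to, eyes
R=Rdown(P[2])
ctrl.line_to(knob(0.95,-118.5),R,feed=30); rep(ctrl,"lift")
for yy in (-117.5,-116.7):
    ctrl.line_to(knob(0.95,yy),R,feed=30); s=rep(ctrl,yy)
    if toS(s["ft_force"])[1]<1: break
gripper_to(36); s=rep(ctrl,"open")
c=np.array(s["tcp_pos"]); ctrl.line_to(c+[0,0,50],R,feed=150); rep(ctrl)
r=eyes.read_camera("scene"); cv2.imwrite("pics/k_s.png",cv2.resize(r["pixels"][130:260,260:420],None,fx=4.5,fy=4.5,interpolation=cv2.INTER_CUBIC))
r=eyes.read_camera("wrist"); cv2.imwrite("pics/k_w.png",cv2.resize(r["pixels"][120:320,180:500],None,fx=2.5,fy=2.5))
c=wristcam(r,ctrl.state())
for y in(-118,-108):print(proj(c,knob(0.87,y,0)))
E
```

```text
lift t 22.64 F(stand) [-4.76  4.61  1.62] w 17.91 tcpS [ -68.18 -117.55  131.08]
-117.5 t 22.89 F(stand) [-4.61  2.79  1.32] w 17.61 tcpS [ -68.24 -117.13  131.07]
-116.7 t 23.14 F(stand) [-5.49  0.51  0.94] w 17.77 tcpS [ -68.15 -116.9   131.09]
open t 23.6 F(stand) [-0.21  0.19  0.31] w 36.16 tcpS [ -65.73 -116.89  132.13]
 t 24.08 F(stand) [-0.14 -0.45 -0.67] w 35.96 tcpS [ -65.51 -116.97  182.39]
[[318.46219473 224.31475083]]
[[335.58329528 224.31495679]]
```

View pics/k_s.png

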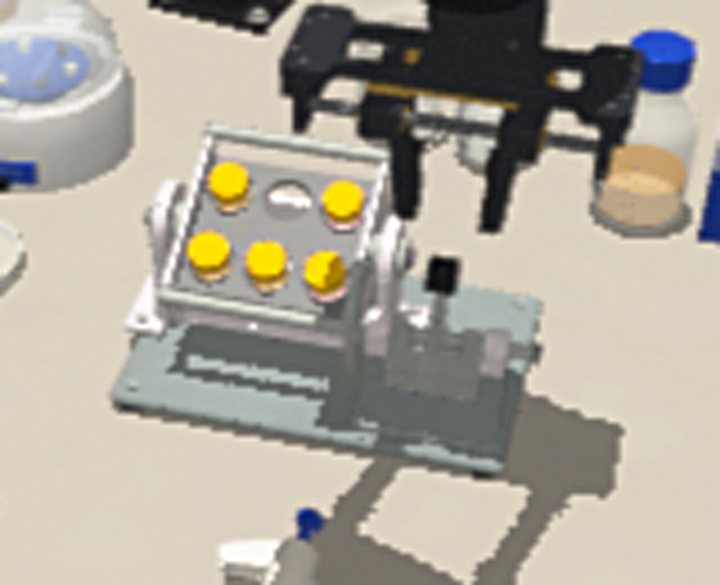

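View pics/k_w.png

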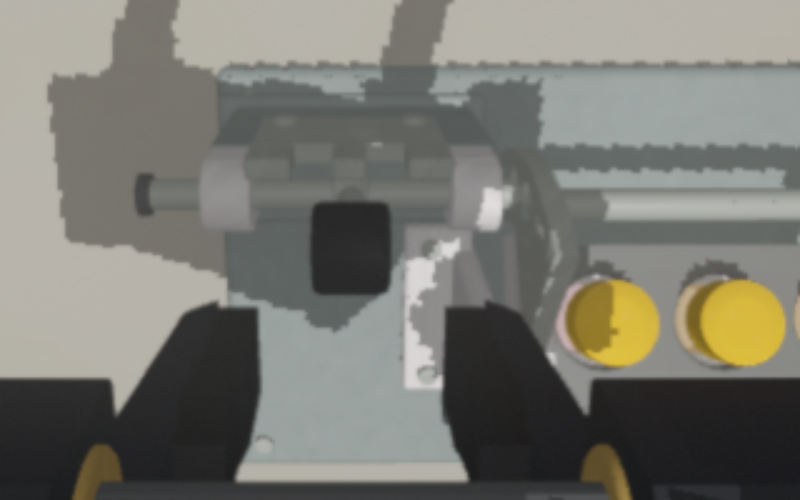

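The bolt rests on the quadrant with the knob at y about -117, and the handle stays upright. I'll ease the rack on slowly, watching both force and knob position.

```bash
python3 - <<'E'
from h import *
from station import ctrl, gripper_to, eyes
R=Rdown(P[2])
def kn():
    g=eyes.read_camera("scene")["pixels"].max(2)[182:200,338:372]
    ys,xs=np.nonzero(g<45)
    return (round(338+xs.mean(),1),round(182+ys.mean(),1),len(xs)) if len(xs) else None
print([proj(CAM["scene"],knob(0.87,y,0)).round(1) for y in(-117,-108)], kn())
ctrl.line_to(S(-66,-60,190),R,feed=250); 
ctrl.move_ptp(S(-66,30,150),R); gripper_to(0)
ctrl.line_to(S(-66,30,94),R,feed=150); rep(ctrl,"pre"); k0=kn(); print(k0)
z=92; ctrl.line_to(S(-66,30,z),R,feed=40)
while z>78:
    z-=0.9
    ctrl.line_to(S(-66,30,z),R,feed=15)
    s=ctrl.state(); zz=s["tcp_pos"][2]; F=s["ft_force"][2]; k=kn()
    print(round(z,1),round(zz,1),"tilt",round(tilt_of(zz),3),"Fz",round(F,1),k,round(s["t"],1))
    if F>7 or (k and k0 and k[0]<k0[0]-4): break
r=eyes.read_camera("scene"); cv2.imwrite("pics/l_s.png",cv2.resize(r["pixels"][130:260,260:420],None,fx=4.5,fy=4.5,interpolation=cv2.INTER_CUBIC))
rep(ctrl)
E
```

```text
[array([[357.7, 189.4]]), array([[354.3, 188.8]])] (np.float64(357.9), np.float64(191.0), 36)
pre t 26.27 F(stand) [ 0.56 -1.13  0.98] w 0.33 tcpS [-66.05  30.05  93.96]
(np.float64(357.9), np.float64(191.0), 36)
91.1 91.2 tilt 0.391 Fz 0.9 (np.float64(357.8), np.float64(191.0), 37) 26.8
90.2 90.1 tilt 0.409 Fz 0.7 (np.float64(357.9), np.float64(191.0), 36) 27.1
89.3 89.7 tilt 0.416 Fz 2.5 (np.float64(357.8), np.float64(191.0), 37) 27.4
88.4 88.9 tilt 0.428 Fz 4.8 (np.float64(357.8), np.float64(191.0), 37) 27.7
87.5 87.7 tilt 0.448 Fz 2.9 (np.float64(357.7), np.float64(190.9), 35) 28.0
86.6 86.5 tilt 0.466 Fz 1.4 (np.float64(356.8), np.float64(190.9), 36) 28.3
85.7 85.1 tilt 0.489 Fz 1.3 (np.float64(355.1), np.float64(190.4), 37) 28.6
84.8 84.6 tilt 0.498 Fz 1.5 (np.float64(354.1), np.float64(190.1), 38) 28.9
83.9 83.9 tilt 0.509 Fz 4.3 (np.float64(354.1), np.float64(190.1), 38) 29.2
83.0 83.0 tilt 0.524 Fz 4.0 (np.float64(354.1), np.float64(190.1), 39) 29.5
82.1 82.1 tilt 0.539 Fz 4.6 (np.float64(354.1), np.float64(190.1), 38) 29.8
81.2 81.6 tilt 0.547 Fz 7.2 (np.float64(354.1), np.float64(190.1), 38) 30.1
 t 30.22 F(stand) [-4.47  0.28  6.94] w 0.17 tcpS [-65.9   30.    81.61]
```

View pics/l_s.png

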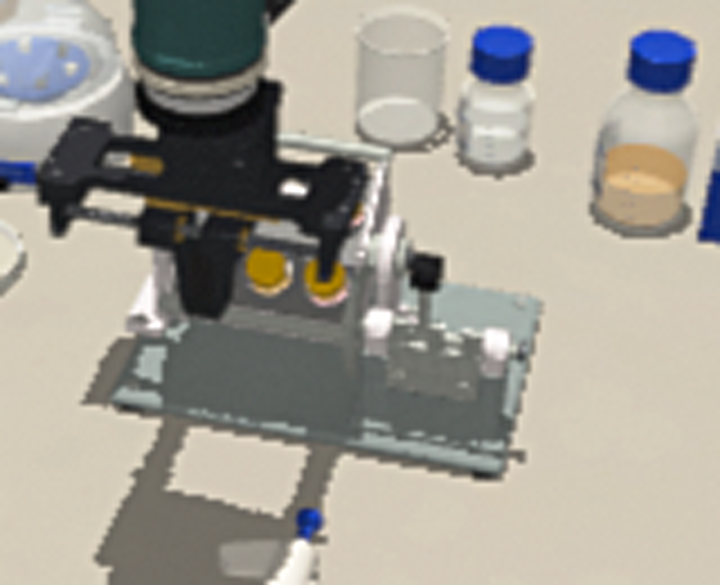

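The bolt has dropped in: the knob moved to px 354.1 against 354.3 predicted for home, and the rack stopped at about 0.54 rad, which is within its play. Next I'll lay the handle down in the inner notch.

```bash
python3 - <<'E'
from h import *
from station import ctrl, gripper_to, eyes
R=Rdown(P[2])
ctrl.line_to(S(-66,30,200),R,feed=200)
gripper_to(36)
y=-107.7
k=S(-68.5,y,132)
ctrl.move_ptp(k+[0,0,65],R)
print(ctrl.line_to(k,R,feed=100,threshold=8)); rep(ctrl,"at knob")
gripper_to(16); s=rep(ctrl,"grip")
for th in list(np.linspace(0.75,0.0,7))+[-0.12]:
    hit=ctrl.line_to(knob(th,y),R,feed=50,threshold=20); s=rep(ctrl,f"{th:.2f} {hit}")
    if hit: break
ctrl.hold(.1); rep(ctrl)
r=eyes.read_camera("scene"); cv2.imwrite("pics/m_s.png",cv2.resize(r["pixels"][130:260,260:420],None,fx=4.5,fy=4.5,interpolation=cv2.INTER_CUBIC))
E
```

```text
False
at knob t 33.04 F(stand) [-0.12 -0.32  0.44] w 36.17 tcpS [ -68.02 -107.59  132.45]
grip t 33.46 F(stand) [-0.07  2.15  3.1 ] w 17.65 tcpS [ -67.91 -107.68  132.91]
0.75 False t 33.76 F(stand) [4.57 2.16 0.63] w 17.48 tcpS [ -74.53 -107.73  132.54]
0.62 False t 34.03 F(stand) [4.87 2.59 1.35] w 17.57 tcpS [ -80.88 -107.76  131.36]
0.50 False t 34.31 F(stand) [5.85 1.36 3.5 ] w 17.83 tcpS [ -87.11 -107.76  129.37]
0.38 False t 34.58 F(stand) [3.75 1.87 3.39] w 17.8 tcpS [ -93.19 -107.78  126.5 ]
0.25 False t 34.86 F(stand) [4.42 2.19 2.87] w 17.7 tcpS [ -98.96 -107.76  122.81]
0.12 False t 35.13 F(stand) [4.49 0.6  1.53] w 17.59 tcpS [-103.99 -107.75  118.63]
0.00 False t 35.41 F(stand) [4.72 2.05 4.89] w 17.85 tcpS [-107.5  -107.85  114.84]
-0.12 True t 35.62 F(stand) [0.29 1.73 7.64] w 17.76 tcpS [-107.8  -108.35  114.03]
 t 35.72 F(stand) [-0.44  1.36  7.9 ] w 17.85 tcpS [-107.78 -108.35  114.05]
```

View pics/m_s.png

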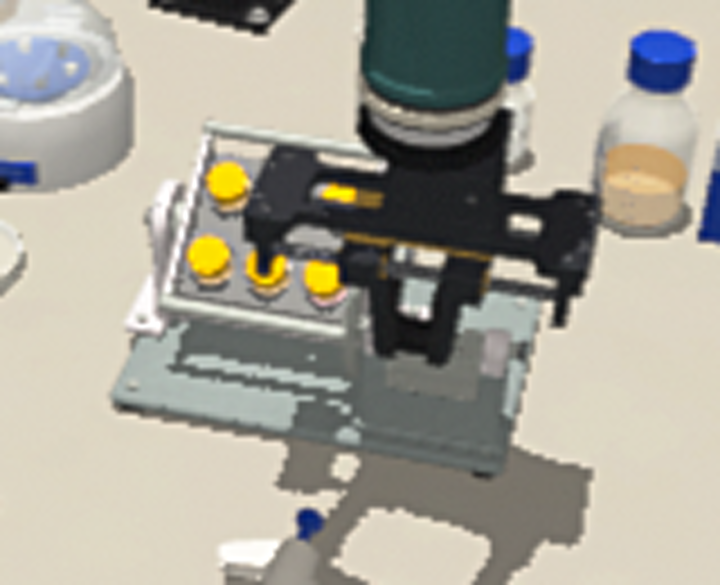

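```bash
python3 - <<'E'
from h import *
from station import ctrl, gripper_to, eyes
R=Rdown(P[2])
gripper_to(36); rep(ctrl)
c=np.array(ctrl.state()["tcp_pos"]); ctrl.line_to(knob(0,-108)+[0,0,80],R,feed=150)
ctrl.line_to(S(-90,-60,250),R,feed=200); ctrl.hold(.2); s=rep(ctrl)
r=eyes.read_camera("wrist"); c=wristcam(r,s)
print(proj(c,[knob(0,-108,0),knob(0.1,-108,0),knob(0,-110,0)]).round(1), proj(c,[S(-62*np.cos(.524)-7.5,y,70) for y in (58.5,-58.5)]).round(1))
cv2.imwrite("pics/n_w.png",cv2.resize(r["pixels"][140:260,195:475],None,fx=2.8,fy=2.8,interpolation=cv2.INTER_CUBIC))
r=eyes.read_camera("scene"); cv2.imwrite("pics/n_s.png",cv2.resize(r["pixels"][130:260,260:420],None,fx=4.5,fy=4.5,interpolation=cv2.INTER_CUBIC)); cv2.imwrite("pics/n_full.png",r["pixels"])
# rack tilt from rear bar, scene
for t in(.504,.524,.544): print(t,proj(CAM["scene"],[S(62*np.cos(t)-15*np.sin(t),y,88+62*np.sin(t)+15*np.cos(t)) for y in(58.5,-58.5)]).round(1).ravel())
E
```

```text
t 36.23 F(stand) [-0.48  0.37  0.51] w 35.66 tcpS [-106.82 -108.29  113.46]
 t 37.64 F(stand) [-0.31  0.3   0.44] w 36.12 tcpS [-91.13 -60.41 248.28]
[[262.4 169.3]
 [261.8 174.4]
 [259.9 169.3]] [[439.  204.1]
 [322.5 204.1]]
0.504 [306.5 157.5 345.2 163.5]
0.524 [306.4 157.4 345.1 163.4]
0.544 [306.3 157.3 345.1 163.3]
```

View pics/n_w.png

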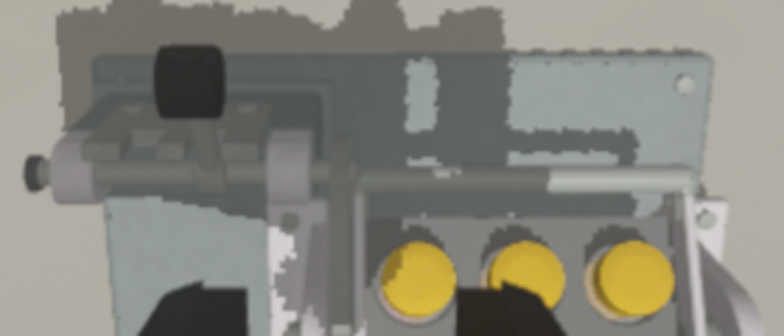

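View pics/n_s.png

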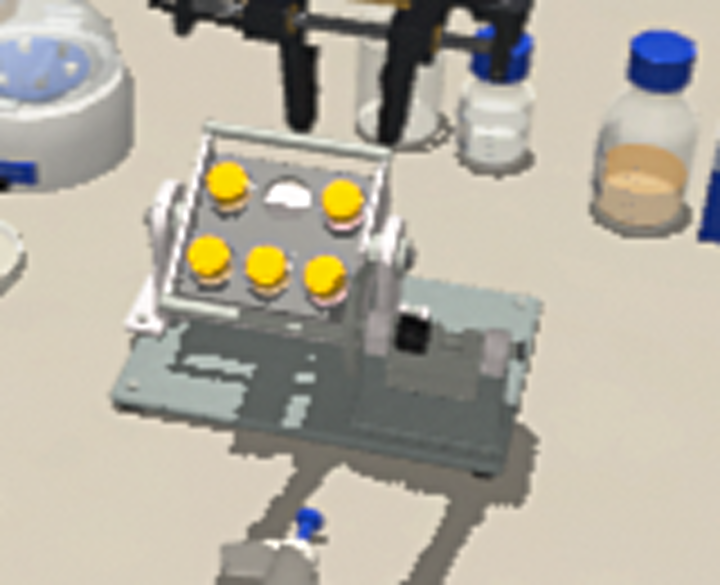

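View pics/n_full.png

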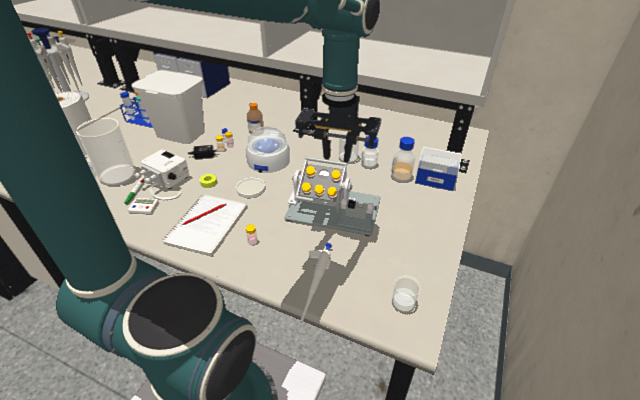

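The knob is at px (262.9,168.9) against (262.4,169.3) predicted for home with the handle down. The bolt tail is back at its original spot, crop (24,172), and the bystanders haven't moved. I'll hand the job in.

```bash
python3 - <<'E'
from station import ctrl, close_job
print(ctrl.state()["t"]); print(close_job())
E
```

```text
37.7417
the job is handed in; nothing more can be done
None
```

The rack is locked at its 30 degree hole, with the bolt home and the handle down in the inner notch. I handed the job in at 37.7 s of the 54 s allowed; no verdict came back.

**What I did:**
1. I lifted the handle by its knob, drew the bolt 20 mm and rested the handle in the outer notch.
2. I pressed the front bar down to about 0.41 rad, past the 15 degree hole.
3. I lifted the handle again, let the bolt come to rest on the quadrant, and eased the rack on until the bolt dropped in.
4. I laid the handle down in the inner notch.

**Last checks:**
- **Bolt and handle:** the knob was within about 0.5 px of where it should be with the bolt home and the handle down. The bolt's tail was back at its starting place.
- **Bystanders:** the beaker, Petri dish and loose vial looked unmoved in the last picture.
- **Forces:** every force I read was under 10 N. Nothing was touching the robot at the end.

**Small disagreements:**
- **Rack tilt:** the last push went slightly past the bolt dropping in, pressing the rack against it with about 7 N. The rack read about 0.547 rad against the nominal 0.524. That is the edge of its 0.02 rad play, within how accurately I could measure. The scene camera could not tell the tilt any more finely.
- **Outer notch:** when I let go there, the handle appeared about 0.05 rad above fully down, but it held the bolt drawn.

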